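# Uncover the finish sample and present its label

## Robot

A 6-joint arm with a two-finger parallel gripper is mounted at the origin on the work surface. World frame = base frame: x ahead of the robot, y to its left, z up, the work surface at z = 0. Lengths are in mm, angles in degrees, forces in N, time in s.
With the tool pointing down it reaches from about 350 to 850 mm from the base axis. Payload 8.1 kg.
Tool frame: the origin (TCP) lies midway between the tips of the shut fingers; the grasp point (between the pads) lies 19 mm behind it (hold_point_z is the distance from the TCP to the grasp point, in mm); z points along the fingers, y is the direction in which the jaws open and shut (so a half turn about z gives the same grasp; the last joint's range is limited). The gripper opens to 85 mm and grips with 20 to 120 N. Pads are 22 mm wide; open, the fingers measure 114 mm over their backs; the gripper's body (76 mm by 85 mm) begins 54 mm behind the grasp point. The pads swing forward as they close: fully open they stand 13 mm farther back than shut.
Start: joints at [58.476, 7.471, 85.268, -0, 87.261, -4.893], TCP at [268.927, 536.362, 231.292] pointing down, gripper open.
Joint ranges: [-169.43, 169.43], [-51.17, 129.36], [1.28, 143.12], [-76.62, 256.62], [0, 156.53], [-152.29, 152.29]. Speed limits (degrees/s): [136.94, 136.94, 159.86, 180, 180, 180].

## Interface

Orientations are given as [roll, pitch, yaw] about the fixed x, y, z axes, in that order (R = Rz(yaw) Ry(pitch) Rx(roll)).
In Python, from bench import sense, snapshot, camera_params, hand_in, hold_point_z gives the robot as it stands.
- The arm moves only by the tool servo_tool, never from a script. Its argument "motion" is a list of rows, each a list of 7 numbers: the finger opening in mm, from 0 to 85.4, then the shift along the tool's x, y, z in mm, then the turn, a rotation vector about the tool's x, y, z in rad. A call has 1 to 10 rows; each row shifts and turns the pose as measured when the row begins, along the tool's axes as they then stand; what a row does not reach is not made up. A row lasts 1/10 s, in which the tool goes at most 50 mm and 8.59 degrees, less where a joint would pass 70% of its speed; a pose out of reach is approached as far as the arm can. A call with a gripper value outside its range is refused whole. The fingers move at their own pace and stop on an object; "force" is the grip in N (left out, the last holds). Time passes only in rows, so rows that do not move let the fingers close. It gives the time, the measured TCP pose, the force and the opening at its end, in the units of the state.
- sense(): the state, without advancing time (a new reading comes with each control period).
- snapshot(name): name is "scene" or "top" or "wrist"; returns the picture (384x512x3 uint8, blue, green, red); there is no depth.
- camera_params(name): a dict with "fx", "fy", "cx", "cy" (pixels), "R" (3x3) and "t" (3): a world point X has camera coordinates R X + t; the wrist camera has in their place "tool_from_camera" (4x4, takes a point from camera to tool coordinates, whose origin is the TCP and whose axes are the flange's). Camera axes: x right, y down, z forward; pixel columns grow to the right and rows downward; lengths in mm; the calibration is good to about 2 mm. A picture is of the moment at which its call begins: read the wrist's pose just before it. camera_params takes no time and is no camera call.
- hand_in(): hands the job in, once; it reports no verdict.
The state is a dict: "time": time; "joint_pos": joint angles; "qd": joint speeds; "joint_efforts": joint torques, N m; "tool_pos": TCP position; "tcp_rot": TCP orientation; "ft_force": force on the tool from outside, world axes, zero at the start; "wrist_torque": the same for the moment, N m; "finger_gap": finger opening in mm.
Only numpy, scipy, OpenCV 4.12 (cv2) and the standard library are available. Lean on these libraries where they do the work, as an engineer would, in place of code of your own. Each camera call takes 0.05 s, during which the arm holds its last target. There are 200 camera calls.

## Task

Lift the plywood dust cover off the sample rack by the tab on its ridge, hang it astride the middle of the steel rail and let go. Then take the sample board from the rack, tell its labelled end and face by the notched corner, and present it to a reader across the bench, facing the robot: over the middle of the logbook, about 20 cm above the bench, long side parallel to the book's, label face up (leaning back at about 45 degrees or flatter), notched end at the reader's left (the robot's right). Finish still holding it there, motionless and touching nothing else; leave the jar and clamps alone.

Things in the scene. Friction and masses are not known exactly. Their poses are not given: they have to be found in the camera images.
- cover: Loose plywood tent (inverted V, open ends) standing over the rack, touching neither it nor the board; 0.18 kg. Two 5 mm sides, 38 degrees from upright, meet at a ridge along its y; 120 mm long (y), 164 wide (x), inner apex 100 high. Atop the ridge, mid-length, a grip tab 12 mm thick (x), 60 long (y), top at z = 140. Origin: centre of underside, z up. Lift 80 mm to clear the board.
- cover_tab (a point): Middle of the cover's grip tab, 125 mm above the cover's feet, 15 mm below the tab's top, 16 mm above the 12 mm wide strip that caps the ridge; axes as the cover.
- cover_apex (a point): The inside of the cover's ridge at its mid-length, 100 mm above the feet; axes as the cover. When the cover hangs astride the rail it is about 13 mm above the bar's axis.
- rail: Fixed steel rail: a level round bar, 16 mm diameter, 220 mm long along its own y, its axis 140 mm above the bench, on two posts at its ends. Origin on the bench under the middle of the bar; z up.
- rail_mid (a point): Middle of the rail's bar, on its axis, 140 mm above the bench; axes as the rail (y along the bar).
- rack: Fixed low wooden rack, 66 x 150 mm (x, y), 26 mm high, with one slot along its own y, 11 mm wide and 116 mm long, floor 8 mm above the bench. The sample board stands in the slot on its long edge. Origin: centre of the underside. It may be turned any way.
- sample: Loose wooden board, 110 mm long (own y), 8 thick (x), 60 high (z) as it stands in the rack, about 40 g; 42 mm stick out above the rack. Origin: middle of its lower long edge. Its upper (+z) corner at the -y end is notched 14 x 14 mm; that end bears the paper label (34 x 30 mm) on the +x face only: seen from the label side, notch at the top, the notch is at the left.
- sample_center (a point): Centre of the sample board, 30 mm above its lower edge; axes as the board (x out of the label face, y away from the notched end).
- notched_end (a point): Middle of the sample board's notched, labelled end, 55 mm from its centre.
- logbook: Fixed open logbook lying on the bench, 100 mm (x) by 150 mm (y, the long side), 13 mm high. Origin: centre of the underside. Its x points to the far side of the bench, where the reader stands; its -y is the reader's left.
- book_center (a point): Centre of the top of the logbook, axes as the logbook.
- glue: Bystander: glue jar, 48 mm diameter, 75 mm high; origin at the centre of its base.
- gclamp: Bystander: steel G-clamp lying flat, about 100 x 90 mm, 18 mm high; origin near its middle, at the bench.
- camclamp: Bystander: wooden cam clamp lying flat, bar 260 mm along its y, jaws 110 mm towards +x, 36 mm high; origin under the middle of the bar.

How it is judged (in metres and radians):
On the way:
1. the cover hangs astride the rail, let go (contact force between cover and rail above 0.5 N and contact force between the fingers and cover below 0.1 N and linear speed of cover below 0.05 m/s and angle between cover's own z axis and vertical below 0.3 rad and z of cover_apex in the frame of rail_mid above 0.004 m and y of cover_apex in the frame of rail_mid between -0.06 and 0.06 m), for 0.2 s.
At the end, for the whole second after the job is handed in: Cover on the rail, untouched, upright within 0.3 rad, within 60 mm of the bar's middle. Board in the fingers only, still, centre 120-320 mm up and within 50 mm of the book's centre, label face within 1.0 rad of up, long side within 0.3 rad of the book's, notched end at the reader's left (-y) (contact force between cover and rail above 0.5 N and contact force between each of the arm, the fingers, sample and cover below 0.1 N and angle between cover's own z axis and vertical below 0.3 rad and z of cover_apex in the frame of rail_mid above 0.004 m and y of cover_apex in the frame of rail_mid between -0.06 and 0.06 m and horizontal distance between sample_center and book_center below 0.05 m and height (world z) of sample_center between 0.12 and 0.32 m and angle between sample's own x axis and vertical below 1 rad and angle between the y axis of sample and the y axis of logbook, either way round below 0.3 rad and y of notched_end in the frame of book_center below 0 m and contact force between the fingers and sample above 1 N and contact force between sample and rack below 0.1 N and contact force between sample and logbook below 0.1 N and contact force between sample and rail below 0.1 N and linear speed of sample below 0.03 m/s and angular speed of sample below 0.2 rad/s); the arm keeps its last pose, push and grip.
It fails at once if a bystander is moved by more than 30 mm (distance of any of glue, gclamp, camclamp from where it was at the start of the episode above 0.03 m).
It also fails if it takes over 54 s, if anything falls off the work surface, if the arm or the gripper's body presses on something with over 40 N, if the wrist force passes 120 N, or if a joint passes its speed limit or range.

## Working session

There is one attempt and no reset: what is moved stays moved. The work goes in short steps, Python scripts to look and compute and a tool call to move; the robot and the scene stay as the last step left them, time stands still between calls to the robot, and variables do not carry over. Pictures are saved under pics/ and viewed, about 8 in all and at most 12, crops included, and the job is handed in when it is done.

Besides the shell and the picture viewer there is one more tool, called after "Request:" as name(argument=value, ...) on one line, values as JSON. servo_tool: Moves the arm, as the interface text tells. Its arguments: {"type":"object","properties":{"motion":{"type":"array"},"force":{"type":"number"}},"required":["motion"]}

```bash
mkdir -p pics; ls; python3 - <<'E'
from bench import *
import cv2
for n in("scene","top"):
    cv2.imwrite(f"pics/{n}0.png",cv2.resize(snapshot(n),(800,600),interpolation=cv2.INTER_CUBIC))
    p=camera_params(n);print({k:(v if not hasattr(v,'tolist') else v.tolist()) for k,v in p.items()})
print(sense(),hold_point_z, camera_params("wrist"))
E
```

```text
pics
{'fx': 492.5045033871427, 'fy': 492.5045033871427, 'cx': 260.00806495312895, 'cy': 194.0240800881161, 'R': [[-0.7773112684893776, 0.6290978457245627, 0.004805453584122875], [0.45236006142041046, 0.5642104792729192, -0.6906785865439478], [-0.4372156981527051, -0.5346984529464593, -0.7231459034700437]], 't': [494.43045289166633, -195.96556427292012, 1732.9457685387088]}
{'fx': 407.89030798351615, 'fy': 407.89030798351615, 'cx': 255.95303243279844, 'cy': 190.82483123110623, 'R': [[0.020098787894516208, -0.9997976852380096, -0.0007920340202561973], [-0.9817611826925157, -0.019586393431060164, -0.18910672476291376], [0.18905295259097102, 0.004578404206895898, -0.9819562206796972]], 't': [-40.96814067125106, 643.5848740408401, 1053.5198807582815]}
{'time': 0.1, 'joint_pos': array([ 5.84753111e+01,  7.51048187e+00,  8.53231902e+01,  9.00386923e-04,
        8.72626065e+01, -4.89148114e+00]), 'qd': array([ 0.05616839, -0.074093  , -0.22672153, -0.00114561, -0.10708047,
        0.0765331 ]), 'joint_efforts': array([ 1.40010252e-03, -5.70958507e+01, -5.01938474e+01, -1.06174934e-04,
        8.32621678e-03,  5.01631496e-05]), 'tool_pos': array([268.66409457, 535.92900786, 230.35101855]), 'tcp_rot': array([-1.79904149e+02, -9.10556213e-03,  1.53366741e+02]), 'ft_force': array([0.50004788, 0.31774989, 0.60108276]), 'wrist_torque': array([-0.01147686,  0.05028957,  0.00997711]), 'finger_gap': 85.37834104893103} 18.700000000000003 {'fx': 270.9595084374897, 'fy': 270.9595084374897, 'cx': 257.06406957366215, 'cy': 195.41578449652863, 'tool_from_camera': array([[ 8.28675552e-04, -9.46514573e-01, -3.22660001e-01,
         8.37262380e+01],
       [ 9.99999600e-01,  8.92978818e-04, -5.12683441e-05,
        -1.39946870e-01],
       [ 3.36654781e-04, -3.22659830e-01,  9.46514934e-01,
        -1.42274774e+02],
       [ 0.00000000e+00,  0.00000000e+00,  0.00000000e+00,
         1.00000000e+00]])}
```

View pics/scene0.png

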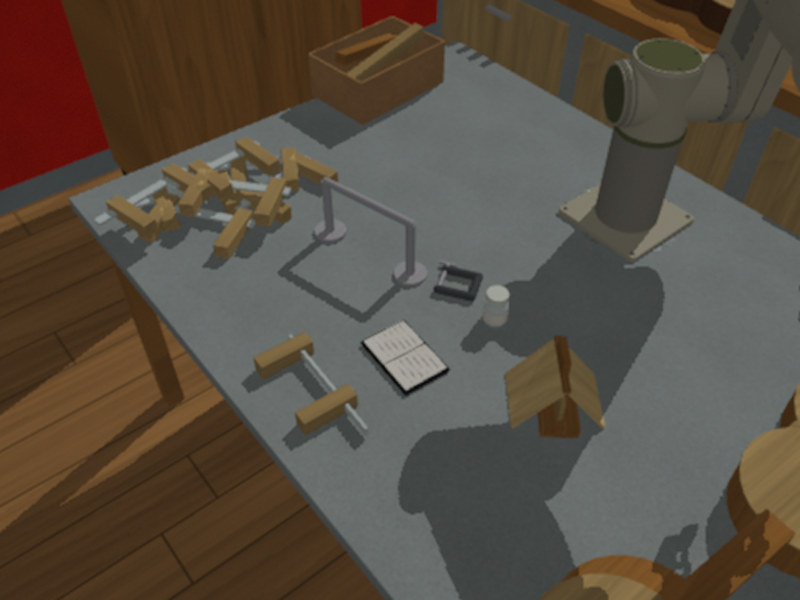

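View pics/top0.png

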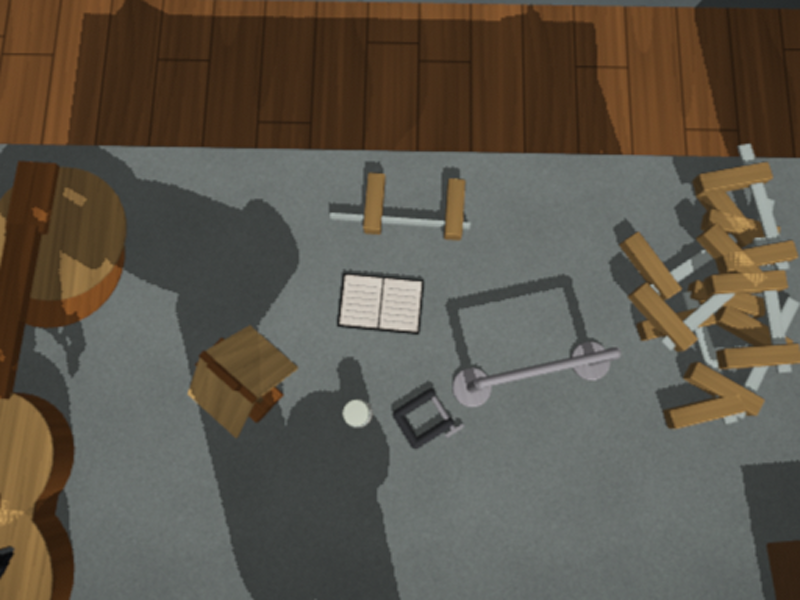

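Scene: cover at about (555,390), rail from (326,182) to (412,220), book at (405,355). Top: cover ridge from (205,355) to (275,405), rail bar from (472,385) to (618,354), book (381,303). Next I'll enlarge the crops.

```bash
python3 - <<'E'
from bench import *
import cv2,numpy as np
t=snapshot("top");s=snapshot("scene")
def crop(im,x,y,w,h):
    c=cv2.resize(im[y:y+h,x:x+w],(400,300),interpolation=cv2.INTER_CUBIC)
    c=cv2.convertScaleAbs(c,alpha=1.7,beta=10)
    for i in range(0,w,10): cv2.line(c,(i*400//w,0),(i*400//w,5 if i%50 else 12),(0,255,255),1)
    for i in range(0,h,10): cv2.line(c,(0,i*300//h),(5 if i%50 else 12,i*300//h),(0,255,255),1)
    return c
m=np.vstack([np.hstack([crop(t,110,200,100,75),crop(s,310,210,100,75)]),np.hstack([crop(t,280,200,128,96),crop(s,190,105,100,75)])])
cv2.imwrite("pics/m1.png",m)
E
```

```text
(no output)
```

View pics/m1.png

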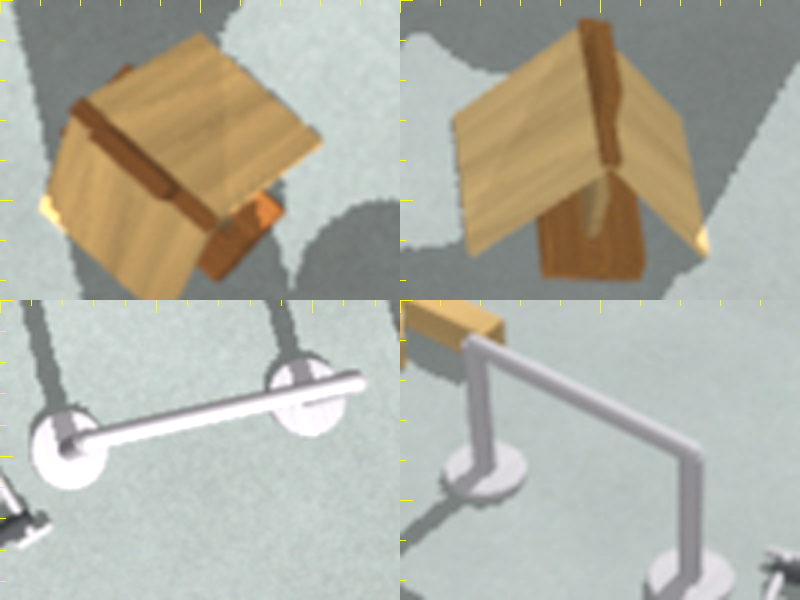

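```bash
cat > h.py <<'E'
from bench import *
import numpy as np, cv2
from scipy.spatial.transform import Rotation as Ro
def ray(n,u,v):
    p=camera_params(n);R=np.array(p['R']);t=np.array(p['t'])
    return -R.T@t, R.T@np.array([(u-p['cx'])/p['fx'],(v-p['cy'])/p['fy'],1])
def atz(n,u,v,z):
    o,d=ray(n,u,v);return o+d*(z-o[2])/d[2]
def tri(a,b):
    A=[];B=[]
    for n,u,v in(a,b):
        o,d=ray(n,u,v);d/=np.linalg.norm(d);P=np.eye(3)-np.outer(d,d);A.append(P);B.append(P@o)
    return np.linalg.lstsq(np.vstack(A),np.hstack(B),rcond=None)[0]
def rot(s=None):
    return Ro.from_euler('xyz',(s or sense())['tcp_rot'],degrees=True)
E
python3 - <<'E'
from h import *
np.set_printoptions(precision=1,suppress=True)
def L(n,a,b,z):
    A,B=atz(n,*a,z),atz(n,*b,z);d=A-B;print(n,A,B,(A+B)/2,np.linalg.norm(d),np.degrees(np.arctan2(d[1],d[0])))
T=lambda x,y:(110+x/4,200+y/4); S=lambda x,y:(310+(x-400)/4,210+y/4)
print("cap");L("top",T(78,108),T(213,228),109);L("scene",S(592,25),S(609,168),109)
print("tabtop");L("top",T(95,135),T(168,195),140)
print("rail");L("top",(301.8,341.8),(395.8,321.9),140);L("scene",(263.75,143),(208.25,115.75),140)
k=1/1.5625
c=[atz("top",u*k,v*k,13) for u,v in((345,272),(424,279),(418,333),(338,326))]
print("book",np.mean(c,0));[print(x) for x in c]
print("jar",atz("top",357*k,413*k,75),"gcl",atz("top",428*k,415*k,18))
c=[atz("top",u*k,v*k,0) for u,v in ((330,215),(470,225),(374,175),(455,180))];print("cam",c)
E
```

```text
cap
top [533.9 294.9 109. ] [459.6 203.3 109. ] [496.7 249.1 109. ] 117.96253252669318 50.928566689584294
scene [467.2 213.  109. ] [547.5 303.1 109. ] [507.4 258.1 109. ] 120.70395347094966 -131.72079977133185
tabtop
top [514.4 273.3 140. ] [478.3 225.3 140. ] [496.4 249.3 140. ] 59.952665945797236 53.06098019568651
rail
top [ 267.3 -144.3  140. ] [ 317.  -368.8  140. ] [ 292.2 -256.6  140. ] 229.96018472660703 102.49121936570427
scene [ 497.1 -154.7  140. ] [ 551.5 -371.   140. ] [ 524.3 -262.9  140. ] 223.0439751682843 104.11620909213279
book [645.3   6.1  13. ]
[700.6  74.3  13. ]
[690.3 -71.3  13. ]
[590.1 -61.8  13. ]
[600.   83.3  13. ]
jar [445.   39.6  75. ] gcl [444.6 -81.4  18. ]
cam [array([813.9, 107.9,   0. ]), array([ 799.5, -157.3,    0. ]), array([895.7,  26.8,   0. ]), array([ 888.7, -128.6,    0. ])]
```

Request:
servo_tool(motion=[[85,0,0,0,0,0,0.148],[85,0,0,0,0,0,0.148],[85,0,0,0,0,0,0.148],[85,0,0,0,0,0,0.148],[85,0,0,0,0,0,0.148],[85,0,0,0,0,0,0.148],[85,0,0,0,0,0,0.148],[85,0,0,0,0,0,0.148],[85,0,0,0,0,0,0.148],[85,0,0,0,0,0,0.148]])

```text
time: 1.2
tool_pos: [267.8, 534.6, 227.3]
tcp_rot: [-179.9, 0.4, 67.3]
ft_force: [-0.6, 0.0, 0.7]
finger_gap: 85.5
```

```bash
cat >> h.py <<'E'
def rel(xyz,rpy):
    s=sense();R=rot(s)
    print('t',s['time'],'tcp',s['tool_pos'].round(1),s['tcp_rot'].round(1),'j',s['joint_pos'].round(0),'gap',round(s['finger_gap'],1),'F',s['ft_force'].round(1))
    print('shift',R.inv().apply(np.array(xyz)-s['tool_pos']).round(1),'rv',(R.inv()*Ro.from_euler('xyz',rpy,degrees=True)).as_rotvec().round(3))
E
python3 - <<'E'
from h import *
np.set_printoptions(precision=1,suppress=True)
A,B=atz("top",301.8,245.8,140),atz("top",395.8,225.9,140);d=A-B;print(A,B,(A+B)/2,np.linalg.norm(d),np.degrees(np.arctan2(d[1],d[0])))
print(tri(("top",301.8,245.8),("scene",263.75,143)),tri(("top",395.8,225.9),("scene",208.25,115.75)))
rel([497,249,230],[180,0,51.5])
E
```

```text
[ 493.  -144.6  140. ] [ 547.  -379.1  140. ] [ 520.  -261.8  140. ] 240.6633848207263 102.96627267818796
[ 496.3 -147.9  143.1] [ 546.9 -380.6  132.7]
t 1.2 tcp [267.8 534.6 227.3] [-179.9    0.4   67.3] j [58.  8. 86.  0. 87. 81.] gap 85.5 F [-0.6  0.   0.7]
shift [-174.9  321.7   -1.8] rv [-0.   0.   0.3]
```

Request:
servo_tool(motion=[[85,0,0,0,0,0,0.138],[85,0,0,0,0,0,0.138],[85,-10,45,0,0,0,0],[85,-10,45,0,0,0,0],[85,-10,45,0,0,0,0],[85,-10,45,0,0,0,0],[85,-10,45,0,0,0,0],[85,-10,45,0,0,0,0],[85,-10,45,0,0,0,0],[85,-10,40,0,0,0,0]])

```text
time: 2.2
tool_pos: [493.4, 240.4, 225.4]
tcp_rot: [-180.0, 0.5, 50.9]
ft_force: [1.3, 0.2, 0.1]
finger_gap: 84.7
```

```bash
cat >> h.py <<'E'
def wpx(P):  # world points -> wrist pixels
    p=camera_params("wrist");M=np.linalg.inv(p['tool_from_camera']);s=sense()
    q=rot(s).inv().apply(np.atleast_2d(P)-s['tool_pos'])@M[:3,:3].T+M[:3,3]
    return q[:,:2]/q[:,2:]*p['fx']+[p['cx'],p['cy']]
def watz(u,v,z):
    p=camera_params("wrist");M=p['tool_from_camera'];s=sense();R=rot(s)
    d=R.apply(M[:3,:3]@[(u-p['cx'])/p['fx'],(v-p['cy'])/p['fy'],1]);o=s['tool_pos']+R.apply(M[:3,3])
    return o+d*(z-o[2])/d[2]
E
python3 - <<'E'
from h import *
im=snapshot("wrist")
rel([497,249,230],[180,0,51.5])
u=np.array([np.cos(np.radians(51.5)),np.sin(np.radians(51.5)),0])
c=np.array([497,249,0])
P=[c+u*a+[0,0,z] for a,z in((-30,140),(30,140),(-60,109),(60,109))]
px=wpx(P);print(px.round(0))
im=cv2.resize(im,(768,576),interpolation=cv2.INTER_CUBIC)
for q in px*1.5: cv2.drawMarker(im,tuple(map(int,q)),(0,255,0),cv2.MARKER_CROSS,10,1)
cv2.imwrite("pics/w1.png",im)
E
```

```text
t 2.25 tcp [496.7 235.4 225.4] [179.8   0.6  50.7] j [20.  0. 93. -0. 87. 60.] gap 85.0 F [ 1.2 -4.   1. ]
shift [10.6 -8.3 -4.8] rv [ 0.003  0.01  -0.014]
[[249. 220.]
 [247. 155.]
 [250. 233.]
 [247. 116.]]
```

View pics/w1.png

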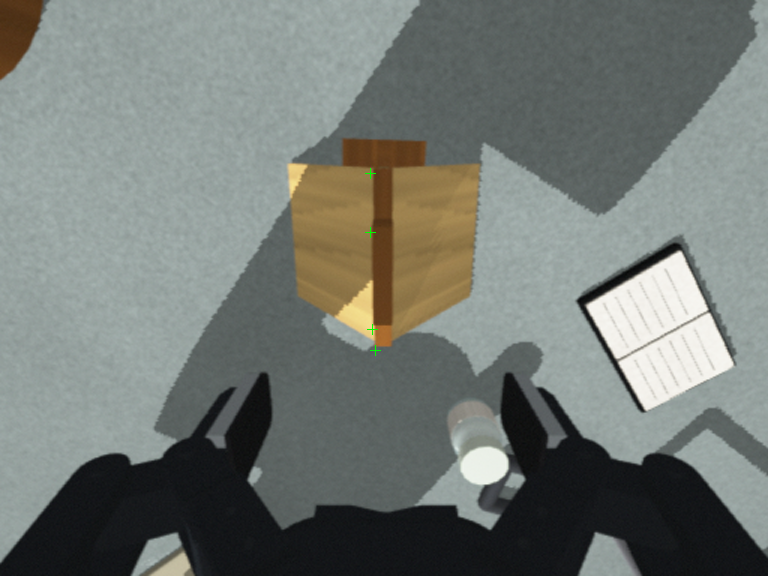

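The wrist view shows the ridge running from (384,345) to (383,165), with the tab from (384,327) to (383,220). It is nearly aligned with the tool's x axis. The arm was still settling when the picture was taken, so I'll settle it and measure again.

Request:
servo_tool(motion=[[85,10,-8,0,0,0,0],[85,0,0,0,0,0,0],[85,0,0,0,0,0,0]])

```text
time: 2.55
tool_pos: [497.6, 247.1, 224.6]
tcp_rot: [179.9, 0.6, 50.4]
ft_force: [-0.2, -0.2, -0.4]
finger_gap: 85.1
```

```bash
python3 - <<'E'
from h import *
s0=sense()['tool_pos'];im=snapshot("wrist");print(s0)
rel([497,249,230],[180,0,51.5])
u=np.array([np.cos(np.radians(51.5)),np.sin(np.radians(51.5)),0])
c=np.array([497,249,0])
px=wpx([c+u*a+[0,0,z] for a,z in((-30,140),(30,140),(-60,109),(60,109))]);print(px.round(0))
c=cv2.resize(im[80:260,140:380],(800,600),interpolation=cv2.INTER_CUBIC)
for q in (px-[140,80])*800/240: cv2.drawMarker(c,tuple(map(int,q)),(0,255,0),cv2.MARKER_CROSS,10,1)
cv2.imwrite("pics/w2.png",c)
E
```

```text
[497.60812448 247.05886347 224.61504735]
t 2.6 tcp [497.4 247.3 224.6] [179.9   0.6  50.5] j [21.  1. 92. -0. 87. 61.] gap 84.9 F [-0.6  0.5 -0.6]
shift [ 1.  -1.4 -5.4] rv [ 0.002  0.011 -0.018]
[[256. 230.]
 [255. 166.]
 [257. 242.]
 [255. 127.]]
```

View pics/w2.png

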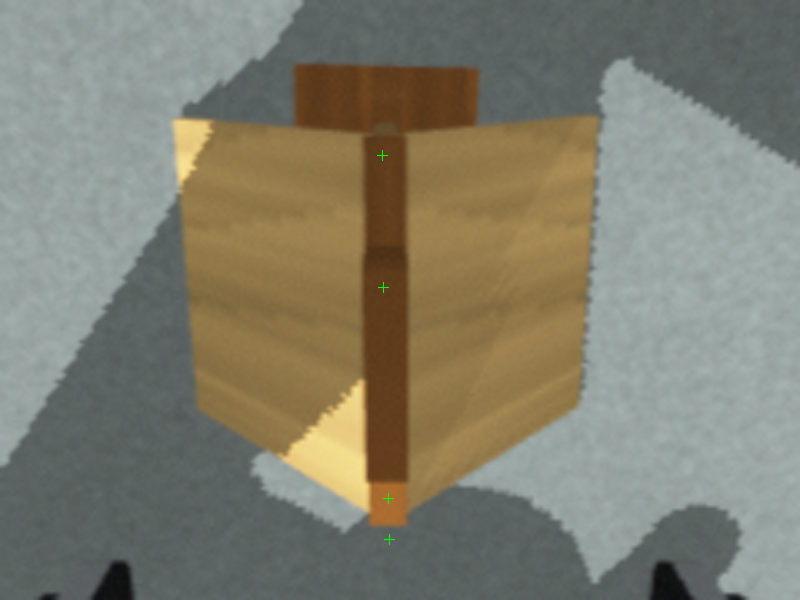

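Request:
servo_tool(motion=[[85,7,-1,20,0,0.01,0],[85,0,0,30,0,0,0],[85,0,0,30,0,0,0],[85,0,0,18,0,0,0],[85,0,0,0,0,0,0],[85,0,0,0,0,0,0]])

```text
time: 3.2
tool_pos: [498.1, 260.3, 125.6]
tcp_rot: [179.8, -0.2, 51.1]
ft_force: [-0.1, -0.0, 1.1]
finger_gap: 84.4
```

Request:
servo_tool(motion=[[85,-3.5,6.5,8,0,0,0],[85,0,0,0,0,0,0]])

```text
time: 3.4
tool_pos: [501.9, 254.3, 119.4]
tcp_rot: [179.7, -0.3, 51.2]
ft_force: [0.3, -0.6, -0.4]
finger_gap: 85.2
```

```bash
python3 - <<'E'
from h import *
rel([501,253.3,113],[180,0,50.7])
E
```

```text
t 3.4 tcp [501.9 254.3 119.4] [179.7  -0.3  51.2] j [22.  6. 99. -0. 75. 60.] gap 85.2 F [ 0.3 -0.6 -0.4]
shift [-1.3 -0.1  6.4] rv [ 0.004 -0.005  0.009]
```

Position is good. Next: go down a little and close.

Request:
servo_tool(motion=[[85,-1,0,6,0,0,0],[40,0,0,0,0,0,0],[8,0,0,0,0,0,0],[8,0,0,0,0,0,0],[8,0,0,0,0,0,0],[8,0,0,0,0,0,0],[8,0,0,0,0,0,0],[8,0,0,0,0,0,0]], force=60)

```text
time: 4.2
tool_pos: [503.1, 253.7, 115.6]
tcp_rot: [179.6, -0.5, 51.2]
ft_force: [0.6, 0.5, 0.1]
finger_gap: 10.9
```

Request:
servo_tool(motion=[[8,0,0,-15,0,0,0],[8,0,0,-20,0,0,0],[8,0,0,-25,0,0,0],[8,0,0,-30,0,0,0],[8,0,0,-30,0,0,0],[8,0,0,-30,0,0,0],[8,0,0,-30,0,0,0],[8,0,0,-30,0,0,0],[8,0,0,-20,0,0,0],[8,0,0,0,0,0,0]])

```text
time: 5.2
tool_pos: [497.6, 252.0, 361.4]
tcp_rot: [179.7, -0.4, 51.2]
ft_force: [0.3, 0.5, -2.0]
finger_gap: 10.6
```

```bash
python3 - <<'E'
from h import *
rel([522,-262,330],[180,0,103.2])
t=snapshot("top");s=snapshot("scene");w=snapshot("wrist")
cv2.imwrite("pics/t2raw.png",t);cv2.imwrite("pics/s2raw.png",s)
E=lambda c:cv2.convertScaleAbs(cv2.resize(c,(400,300),interpolation=cv2.INTER_CUBIC),alpha=1.5,beta=5)
cv2.imwrite("pics/m2.png",np.vstack([np.hstack([E(t[200:275,110:210]),E(s[195:315,290:450])]),np.hstack([E(w),E(s)])]))
E
```

```text
t 5.2 tcp [497.6 252.  361.4] [179.7  -0.4  51.2] j [ 22.  -0.  80.  -0. 100.  60.] gap 10.6 F [ 0.3  0.5 -2. ]
shift [-385.5  340.9   30.5] rv [ 0.008 -0.004 -0.908]
```

View pics/m2.png

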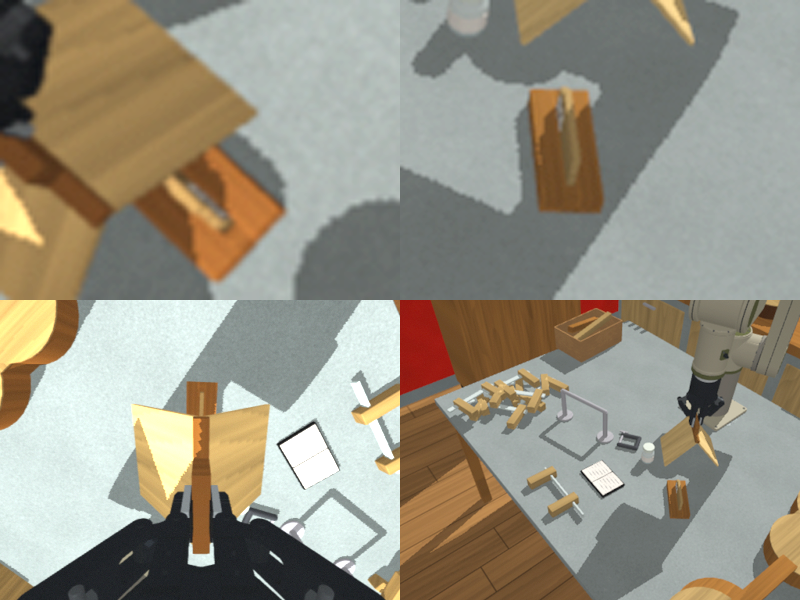

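The top-left and top-right crops show the cover lifted clear, with the rack and the board standing in its slot visible below. Now turn and carry it to the rail.

Request:
servo_tool(motion=[[8,0,0,0,0,0,-0.13],[8,0,0,0,0,0,-0.13],[8,0,0,0,0,0,-0.13],[8,0,0,0,0,0,-0.13],[8,0,0,0,0,0,-0.13],[8,0,0,0,0,0,-0.13],[8,0,0,0,0,0,-0.13],[8,-20,-4,0,0,0,0],[8,-30,-6,0,0,0,0],[8,-35,-6,0,0,0,0]])

```text
time: 6.35
tool_pos: [494.5, 163.9, 330.4]
tcp_rot: [-177.8, 0.1, 106.0]
ft_force: [0.9, -0.4, -2.6]
finger_gap: 10.9
```

Request:
servo_tool(motion=[[8,-40,-7,0,0,0,0],[8,-40,-7,0,0,0,0],[8,-40,-7,0,0,0,0],[8,-40,-7,0,0,0,0],[8,-40,-7,0,0,0,0],[8,-40,-7,0,0,0,0],[8,-40,-7,0,0,0,0],[8,-35,-7,0,0,0,0],[8,-20,-4,0,0,0,0],[8,0,0,0,0,0,0]])

```text
time: 7.35
tool_pos: [518.6, -190.3, 306.9]
tcp_rot: [-175.8, -0.8, 105.8]
ft_force: [0.0, 0.7, -2.4]
finger_gap: 11.1
```

```bash
python3 - <<'E'
from h import *
rel([522,-262,340],[180,0,103.2])
E
```

```text
t 7.35 tcp [ 518.6 -190.3  306.9] [-175.8   -0.8  105.8] j [-24.   3.  82.  -2.  98. -40.] gap 11.1 F [ 0.   0.7 -2.4]
shift [-69.5 -18.7 -32.8] rv [-0.073 -0.013  0.046]
```

Request:
servo_tool(motion=[[8,0,0,-10,-0.036,-0.006,0.023],[8,0,0,-10,-0.036,-0.006,0.023],[8,-24,-4,-7,0,0,0],[8,-24,-4,-5,0,0,0],[8,-18,-3,0,0,0,0],[8,0,0,0,0,0,0],[8,0,0,0,0,0,0]])

```text
time: 8.05
tool_pos: [523.4, -252.6, 340.4]
tcp_rot: [179.5, -0.1, 103.1]
ft_force: [1.1, -0.9, -2.6]
finger_gap: 11.0
```

```bash
python3 - <<'E'
from h import *
rel([522,-262,330],[180,0,103.2])
w=snapshot("wrist");s=snapshot("scene");t=snapshot("top")
E=lambda c:cv2.convertScaleAbs(cv2.resize(c,(400,300),interpolation=cv2.INTER_CUBIC),alpha=1.6,beta=5)
u=np.array([np.cos(np.radians(103.2)),np.sin(np.radians(103.2)),0])
P=[np.array([522,-262,140])+u*a for a in(-110,0,110)]
px=wpx(P);print(px)
for q in px: cv2.drawMarker(w,tuple(map(int,q)),(0,255,0),cv2.MARKER_CROSS,6,1)
for n,im in(("top",t),("scene",s)):
    p=camera_params(n)
    for X in P:
        q=np.array(p['R'])@X+p['t'];im[min(383,int(p['cy']+.5+p['fy']*q[1]/q[2])),int(p['cx']+.5+p['fx']*q[0]/q[2])]=(0,255,0)
cv2.imwrite("pics/m3.png",np.vstack([np.hstack([E(t[180:270,290:410]),E(s[85:175,180:300])]),np.hstack([E(w),E(w[100:300,120:387])])]))
E
```

```text
t 8.05 tcp [ 523.4 -252.6  340.4] [ 1.795e+02 -1.000e-01  1.031e+02] j [-31.   3.  79.   0.  98. -44.] gap 11.0 F [ 1.1 -0.9 -2.6]
shift [-8.9 -3.5 10.3] rv [ 0.01  -0.002 -0.003]
[[253.87151614 252.40181935]
 [253.50127584 178.28756582]
 [253.04905587  87.76272344]]
```

View pics/m3.png

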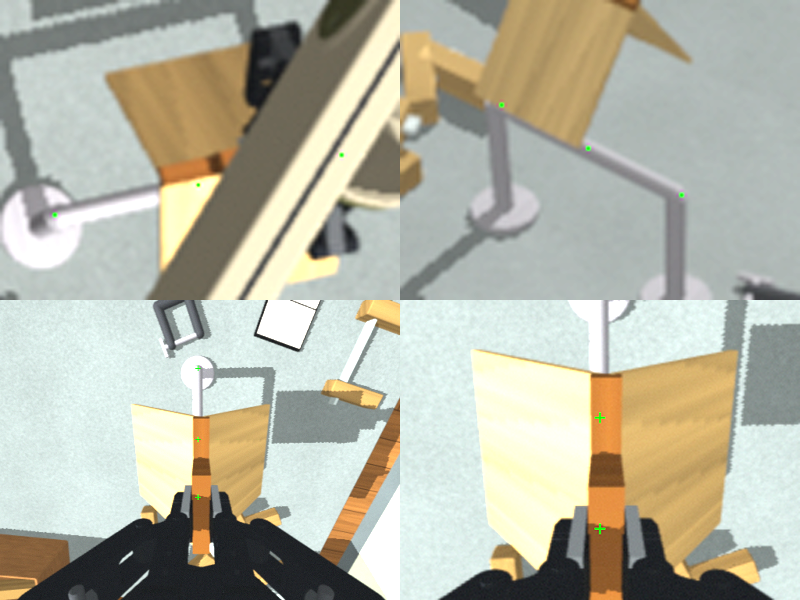

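Request:
servo_tool(motion=[[8,-9,-4,0,0.01,0,0],[8,0,0,20,0,0,0],[8,0,0,25,0,0,0],[8,0,0,25,0,0,0],[8,0,0,15,0,0,0],[8,0,0,0,0,0,0]])

```text
time: 8.8
tool_pos: [521.6, -262.0, 252.6]
tcp_rot: [-179.8, -0.1, 103.3]
ft_force: [-0.3, -0.1, -2.0]
finger_gap: 11.0
```

```bash
python3 - <<'E'
from h import *
rel([521.5,-262,200],[180,0,103.2])
E
```

```text
t 8.8 tcp [ 521.6 -262.   252.6] [-1.798e+02 -1.000e-01  1.033e+02] j [-32.   5.  86.  -0.  89. -45.] gap 11.0 F [-0.3 -0.1 -2. ]
shift [-0.   0.1 52.6] rv [-0.003 -0.001  0.002]
```

Request:
servo_tool(motion=[[8,0,0,20,0,0,0],[8,0,0,20,0,0,0],[8,0,0,15,0,0,0],[8,0,0,10,0,0,0],[8,0,0,0,0,0,0],[8,0,0,0,0,0,0]])

```text
time: 9.4
tool_pos: [523.8, -263.7, 191.1]
tcp_rot: [179.9, 0.2, 103.4]
ft_force: [0.7, -0.2, -1.6]
finger_gap: 10.9
```

```bash
python3 - <<'E'
from h import *
rel([521.5,-262,170],[180,0,103.2])
E
```

```text
t 9.4 tcp [ 523.8 -263.7  191.1] [179.9   0.2 103.4] j [-32.   6.  91.  -0.  83. -45.] gap 10.9 F [ 0.7 -0.2 -1.6]
shift [ 2.3 -1.9 21. ] rv [0.001 0.004 0.003]
```

Request:
servo_tool(motion=[[8,2,-2,8,0,0,0],[8,0,0,5,0,0,0],[8,0,0,3,0,0,0],[8,0,0,0,0,0,0],[8,0,0,0,0,0,0]])

```text
time: 9.9
tool_pos: [522.5, -262.9, 176.5]
tcp_rot: [179.8, 0.4, 103.4]
ft_force: [1.1, 1.0, -1.8]
finger_gap: 10.9
```

Request:
servo_tool(motion=[[8,0,0,3,0,0,0],[8,0,0,3,0,0,0],[8,0,0,2,0,0,0],[8,0,0,0,0,0,0]])

```text
time: 10.3
tool_pos: [522.6, -263.3, 169.2]
tcp_rot: [179.8, 0.4, 103.4]
ft_force: [-2.4, 0.7, -0.1]
finger_gap: 10.7
```

Request:
servo_tool(motion=[[8,0,-1.5,1,0,0,0],[8,0,0,1.5,0,0,0],[8,0,0,0,0,0,0]])

```text
time: 10.6
tool_pos: [522.5, -263.4, 169.1]
tcp_rot: [179.6, 0.5, 103.4]
ft_force: [-3.3, 2.8, -0.4]
finger_gap: 10.9
```

Request:
servo_tool(motion=[[12,0,0,1.5,0,0,0],[16,0,0,0,0,0,0],[22,0,0,0,0,0,0],[30,0,0,0,0,0,0],[50,0,0,0,0,0,0],[60,0,0,0,0,0,0],[60,0,0,0,0,0,0]])

```text
time: 11.3
tool_pos: [522.9, -264.1, 167.2]
tcp_rot: [179.5, 0.6, 103.4]
ft_force: [-1.0, 0.7, -1.1]
finger_gap: 60.1
```

```bash
python3 - <<'E'
from h import *
rel([522,-262,300],[180,0,103.2])
w=snapshot("wrist");s=snapshot("scene")
E=lambda c:cv2.convertScaleAbs(cv2.resize(c,(400,300),interpolation=cv2.INTER_CUBIC),alpha=1.6,beta=5)
cv2.imwrite("pics/m4.png",np.hstack([E(s[85:175,180:300]),E(w)]))
E
```

```text
t 11.3 tcp [ 522.9 -264.1  167.2] [179.5   0.6 103.4] j [-32.   7.  93.  -0.  80. -45.] gap 60.1 F [-1.   0.7 -1.1]
shift [   0.9    0.8 -132.8] rv [0.009 0.01  0.003]
```

View pics/m4.png

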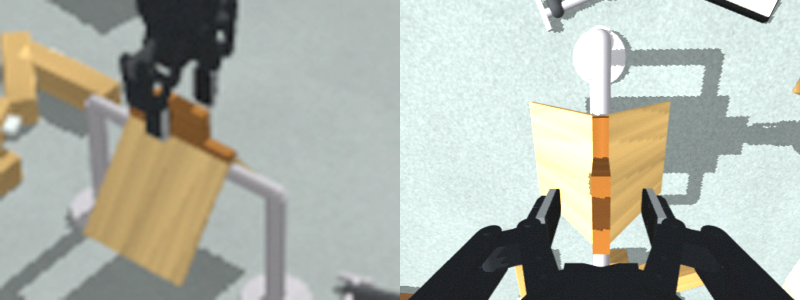

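The cover hangs astride the rail near its middle and the fingers are clear. Retreat upward and return to the rack.

Request:
servo_tool(motion=[[65,0,0,-15,0,0,0],[70,0,0,-20,0,0,0],[85,0,0,-30,0,0,0],[85,0,0,-30,0,0,0],[85,0,0,-40,0,0,0],[85,20,4,-10,0,0,0],[85,40,8,0,0,0,0],[85,45,9,0,0,0,0],[85,45,9,0,0,0,0],[85,45,9,0,0,0,0]])

```text
time: 12.4
tool_pos: [513.4, -61.9, 325.7]
tcp_rot: [179.2, 0.8, 102.8]
ft_force: [0.8, 1.2, 1.1]
finger_gap: 85.1
```

Request:
servo_tool(motion=[[85,45,9,0,0,0,0],[85,45,9,0,0,0,0],[85,45,9,0,0,0,0],[85,45,9,0,0,0,0],[85,0,0,0,0,0,0.14],[85,0,0,0,0,0,0.14],[85,0,0,0,0,0,0.14],[85,0,0,0,0,0,0.14],[85,0,0,0,0,0,0.14],[85,0,0,0,0,0,0.14]])

```text
time: 13.4
tool_pos: [501.6, 141.6, 331.8]
tcp_rot: [178.6, -0.5, 53.8]
ft_force: [-0.2, 0.2, 0.8]
finger_gap: 85.2
```

```bash
python3 - <<'E'
from h import *
rel([475,220,280],[180,0,51])
E
```

```text
t 13.4 tcp [501.6 141.6 331.8] [178.6  -0.5  53.8] j [11. -7. 90. -1. 96. 47.] gap 85.2 F [-0.2  0.2  0.8]
shift [ 47.  -69.1  50.6] rv [ 0.024 -0.01   0.048]
```

Request:
servo_tool(motion=[[85,20,-30,20,0.024,-0.01,0.048],[85,14,-20,15,0,0,0],[85,13,-19,15,0,0,0],[85,0,0,0,0,0,0],[85,0,0,0,0,0,0]])

```text
time: 13.9
tool_pos: [474.9, 224.4, 284.2]
tcp_rot: [179.9, -0.2, 50.5]
ft_force: [0.2, -0.0, 0.7]
finger_gap: 85.0
```

```bash
python3 - <<'E'
from h import *
rel([501,253.3,200],[180,0,51])
w=snapshot("wrist");s=snapshot("scene");t=snapshot("top")
cv2.imwrite("pics/w5raw.png",w)
u=np.array([np.cos(np.radians(51)),np.sin(np.radians(51)),0])
print(wpx([np.array([501,253.3,68])+u*a for a in(-55,0,55)]))
E=lambda c:cv2.convertScaleAbs(cv2.resize(c,(400,300),interpolation=cv2.INTER_CUBIC),alpha=1.6,beta=5)
cv2.imwrite("pics/m5.png",np.vstack([np.hstack([E(s[220:280,320:400]),E(t[205:265,110:190])]),np.hstack([E(w[80:230,160:360]),E(w)])]))
E
```

```text
t 13.9 tcp [474.9 224.4 284.2] [179.9  -0.2  50.5] j [20. -5. 93.  0. 92. 59.] gap 85.0 F [ 0.2 -0.   0.7]
shift [38.6  1.6 84.4] rv [ 0.002 -0.004 -0.008]
[[257.91401419 179.83562706]
 [257.5663475  139.18225395]
 [257.18247202  94.29491335]]
```

View pics/m5.png

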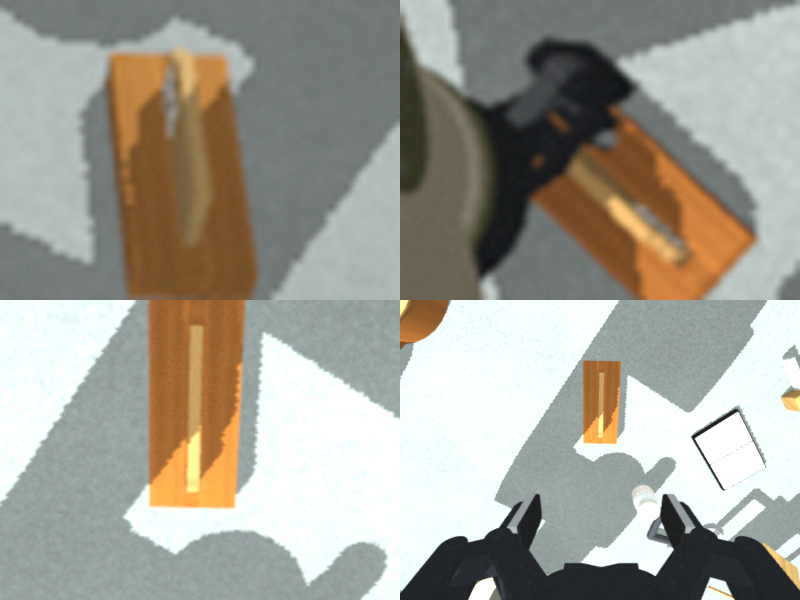

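Both overviews show a pale patch, which should be the label, at the board's near (-u) end on the face pointing to +x/-y. That fits board y ≈ yaw 51°. I'll go lower and check the notch up close before grasping.

Request:
servo_tool(motion=[[85,20,1,40,0,0,0],[85,15,0,40,0,0,0],[85,8,0,40,0,0,0],[85,0,0,30,0,0,0],[85,0,0,0,0,0,0],[85,0,0,0,0,0,0]])

```text
time: 14.65
tool_pos: [512.9, 254.4, 139.0]
tcp_rot: [179.4, -0.9, 50.0]
ft_force: [0.7, 0.2, 0.9]
finger_gap: 84.9
```

```bash
python3 - <<'E'
from h import *
rel([503.5,256.4,40],[180,0,50.7])
w=snapshot("wrist");cv2.imwrite("pics/w6raw.png",w)
u=np.array([np.cos(np.radians(50.7)),np.sin(np.radians(50.7)),0])
px=wpx([np.array([503.5,256.4,68])+u*a for a in(-55,-41,0,55)]);print(px)
c=cv2.convertScaleAbs(cv2.resize(w[60:360,60:460],(800,600),interpolation=cv2.INTER_CUBIC),alpha=1.6,beta=5)
for q in (px-[60,60])*2: cv2.drawMarker(c,tuple(map(int,q)),(0,255,0),cv2.MARKER_CROSS,10,1)
cv2.imwrite("pics/w6.png",c)
E
```

```text
t 14.65 tcp [512.9 254.4 139. ] [179.4  -0.9  50. ] j [21.  6. 97. -0. 76. 61.] gap 84.9 F [0.7 0.2 0.9]
shift [-6.1 -9.5 98.8] rv [ 0.01  -0.016 -0.012]
[[248.16517757 268.96246802]
 [247.83385076 255.41287935]
 [246.7921838  212.8139762 ]
 [245.20123445 147.75220494]]
```

View pics/w6.png

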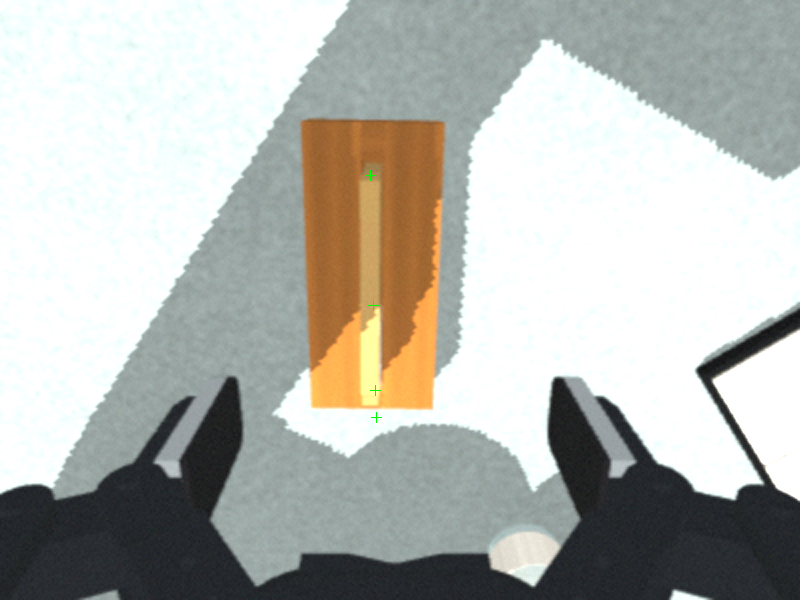

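```bash
python3 - <<'E'
from h import *
u=np.array([np.cos(np.radians(50)),np.sin(np.radians(50)),0])
c=np.array([502.9,257,0])
for nm,L in(("top z68 +-55, -41",((-55,68),(-41,68),(55,68),(41,68))),("z54 +-55",((-55,54),(55,54))),("z26 ends",((-55,26),(55,26)))):
    print(nm,((wpx([c+u*a+[0,0,z] for a,z in L])-60)*2).round(0).tolist())
w=cv2.imread("pics/w6raw.png")
print(w[135:160,245].tolist());print(w[240:268,245].tolist())
E
```

```text
top z68 +-55, -41 [[373.0, 418.0], [373.0, 391.0], [370.0, 175.0], [370.0, 210.0]]
z54 +-55 [[374.0, 401.0], [371.0, 171.0]]
z26 ends [[375.0, 373.0], [373.0, 163.0]]
[[30, 61, 96], [27, 61, 97], [26, 59, 95], [27, 59, 96], [28, 62, 98], [30, 62, 99], [37, 68, 97], [46, 76, 95], [44, 76, 95], [46, 76, 96], [45, 76, 95], [51, 80, 102], [48, 80, 102], [48, 82, 102], [50, 85, 107], [54, 91, 116], [61, 100, 126], [59, 99, 127], [60, 103, 128], [59, 101, 128], [61, 103, 128], [60, 101, 127], [60, 100, 126], [59, 101, 127], [60, 101, 126]]
[[98, 163, 200], [101, 166, 202], [100, 165, 202], [100, 166, 201], [98, 164, 200], [99, 165, 200], [99, 165, 200], [99, 165, 200], [100, 167, 202], [99, 166, 201], [98, 164, 200], [101, 166, 201], [98, 165, 200], [98, 165, 200], [100, 165, 200], [98, 165, 200], [98, 164, 199], [93, 154, 189], [90, 151, 187], [92, 156, 193], [95, 161, 196], [93, 157, 195], [80, 143, 188], [64, 112, 162], [114, 139, 159], [153, 158, 150], [164, 166, 154], [165, 168, 157]]
```

The notch is confirmed at the -u end: the top face ends at crop row 393 and the notch floor runs on to 404, against 391 and 401 predicted. So board y = tool x and the label faces tool +y. Descend and grasp.

Request:
servo_tool(motion=[[85,-6,-9.5,20,0.01,-0.016,0],[85,0,0,25,0,0,0],[85,0,0,15,0,0,0],[85,0,0,0,0,0,0],[85,0,0,0,0,0,0]])

```text
time: 15.2
tool_pos: [504.8, 257.4, 83.1]
tcp_rot: [179.8, -0.4, 49.9]
ft_force: [0.6, 0.5, 0.9]
finger_gap: 84.8
```

```bash
python3 - <<'E'
from h import *
rel([502,256,38],[180,0,50])
E
```

```text
t 15.2 tcp [504.8 257.4  83.1] [179.8  -0.4  49.9] j [ 22.   9. 100.   0.  71.  62.] gap 84.8 F [0.6 0.5 0.9]
shift [-3.2 -1.4 45.1] rv [ 0.004 -0.007 -0.001]
```

Request:
servo_tool(motion=[[85,-3,-1.5,18,0.004,-0.007,0],[85,0,0,15,0,0,0],[85,0,0,7,0,0,0],[85,0,0,0,0,0,0],[85,0,0,0,0,0,0]])

```text
time: 15.7
tool_pos: [502.5, 256.5, 41.3]
tcp_rot: [180.0, -0.1, 49.9]
ft_force: [1.2, -0.1, -0.1]
finger_gap: 85.1
```

```bash
python3 - <<'E'
from h import *
rel([502,256,38],[180,0,50])
E
```

```text
t 15.7 tcp [502.5 256.5  41.3] [ 1.80e+02 -1.00e-01  4.99e+01] j [ 22.  12. 101.   0.  67.  62.] gap 85.1 F [ 1.2 -0.1 -0.1]
shift [-0.7 -0.1  3.3] rv [ 0.    -0.002 -0.001]
```

Request:
servo_tool(motion=[[85,0,0,2,0,0,0],[40,0,0,0,0,0,0],[4,0,0,0,0,0,0],[4,0,0,0,0,0,0],[4,0,0,0,0,0,0],[4,0,0,0,0,0,0],[4,0,0,0,0,0,0],[4,0,0,0,0,0,0],[4,0,0,0,0,0,0]], force=60)

```text
time: 16.6
tool_pos: [503.4, 257.3, 41.0]
tcp_rot: [179.9, -0.2, 49.9]
ft_force: [-0.7, 0.7, -0.1]
finger_gap: 7.3
```

Request:
servo_tool(motion=[[4,0,0,-8,0,0,0],[4,0,0,-15,0,0,0],[4,0,0,-25,0,0,0],[4,0,0,-30,0,0,0],[4,0,0,-40,0,0,0],[4,0,0,-40,0,0,0],[4,0,0,-40,0,0,0],[4,0,0,-40,0,0,0],[4,0,0,-10,0,0,0],[4,0,0,0,0,0,0]])

```text
time: 17.6
tool_pos: [501.8, 255.4, 309.6]
tcp_rot: [179.7, -0.5, 49.9]
ft_force: [-0.4, -0.3, -0.7]
finger_gap: 6.9
```

```bash
python3 - <<'E'
from h import *
rel([630,6,280],[180,0,86])
E
```

```text
t 17.6 tcp [501.8 255.4 309.6] [179.7  -0.5  49.9] j [22.  0. 85. -0. 94. 62.] gap 6.9 F [-0.4 -0.3 -0.7]
shift [-108.6  258.5   30. ] rv [ 0.008 -0.007 -0.63 ]
```

Request:
servo_tool(motion=[[4,0,0,0,0.004,-0.004,-0.126],[4,0,0,0,0.004,-0.003,-0.126],[4,0,0,0,0,0,-0.126],[4,0,0,0,0,0,-0.126],[4,0,0,0,0,0,-0.126],[4,-40,24,0,0,0,0],[4,-40,24,0,0,0,0],[4,-40,24,0,0,0,0],[4,-40,24,0,0,0,0],[4,-40,24,0,0,0,0]])

```text
time: 18.6
tool_pos: [609.3, 49.0, 297.5]
tcp_rot: [-179.1, 0.0, 88.2]
ft_force: [0.1, 1.0, -0.5]
finger_gap: 6.5
```

Request:
servo_tool(motion=[[4,-20,10,0,0,0,0],[4,0,0,0,-0.13,0,0],[4,0,0,0,-0.13,0,0],[4,0,0,0,-0.13,0,0],[4,0,0,0,-0.13,0,0],[4,0,0,0,-0.13,0,0],[4,0,0,0,-0.13,0,0],[4,0,0,0,-0.13,0,0],[4,0,0,0,0,0,0],[4,0,0,0,0,0,0]])

```text
time: 19.6
tool_pos: [612.2, 18.1, 262.6]
tcp_rot: [129.5, 0.2, 87.6]
ft_force: [0.3, 0.2, 1.1]
finger_gap: 7.0
```

```bash
cat > tgt.py <<'E'
from h import *
Rt=Ro.from_euler('xyz',[180,0,86],degrees=True)*Ro.from_rotvec([-1.05,0,0])
rel([643,6,205],Rt.as_euler('xyz',degrees=True))
R=rot();print("tool y vs up deg",np.degrees(np.arccos(R.as_matrix()[2,1])),"tool x",R.as_matrix()[:,0].round(2))
E
python3 tgt.py
```

```text
t 19.6 tcp [612.2  18.1 262.6] [129.5   0.2  87.6] j [ -4. -36. 132.   1.  33.  -2.] gap 7.0 F [0.3 0.2 1.1]
shift [-10.6 -24.5  60.8] rv [-0.169 -0.021  0.018]
tool y vs up deg 39.499290909096985 tool x [ 0.04  1.   -0.  ]
```

Request:
servo_tool(motion=[[4,-3,-6,15,-0.05,-0.01,0.01],[4,-3,-6,15,-0.05,-0.01,0.01],[4,-3,-8,15,0,0,0],[4,-2,-8,13,0,0,0],[4,0,0,0,0,0,0],[4,0,0,0,0,0,0]])

```text
time: 20.2
tool_pos: [653.8, 3.8, 219.7]
tcp_rot: [123.5, -0.1, 85.9]
ft_force: [0.6, 0.3, 0.3]
finger_gap: 7.0
```

```bash
python3 tgt.py
```

```text
t 20.2 tcp [653.8   3.8 219.7] [ 1.235e+02 -1.000e-01  8.590e+01] j [ -4. -26. 134.   0.  15.  -0.] gap 7.0 F [0.6 0.3 0.3]
shift [  1.4 -18.3  -1. ] rv [-0.064  0.001 -0.002]
tool y vs up deg 33.50301886260226 tool x [0.07 1.   0.  ]
```

Request:
servo_tool(motion=[[4,1,-12,0,0,0,0],[4,0,0,0,0,0,0],[4,0,0,0,0,0,0],[4,0,0,0,0,0,0],[4,0,0,0,0,0,0]])

```text
time: 20.7
tool_pos: [649.0, 5.7, 214.9]
tcp_rot: [123.2, -0.1, 85.9]
ft_force: [-0.2, -0.5, 0.1]
finger_gap: 7.1
```

```bash
python3 tgt.py; python3 - <<'E'
from h import *
w=snapshot("wrist");s=snapshot("scene");t=snapshot("top")
E=lambda c:cv2.convertScaleAbs(cv2.resize(c,(400,300),interpolation=cv2.INTER_CUBIC),alpha=1.6,beta=5)
cv2.imwrite("pics/m7.png",np.vstack([np.hstack([E(s[95:260,180:400]),E(s[165:255,210:330])]),np.hstack([E(t[160:280,200:400]),E(w)])]))
E
```

```text
t 20.7 tcp [649.    5.7 214.9] [ 1.232e+02 -1.000e-01  8.590e+01] j [ -4. -26. 135.  -0.  15.   0.] gap 7.1 F [-0.2 -0.5  0.1]
shift [ -0.1 -11.6   0.3] rv [-0.059  0.001 -0.002]
tool y vs up deg 33.24589074784087 tool x [0.07 1.   0.  ]
```

View pics/m7.png

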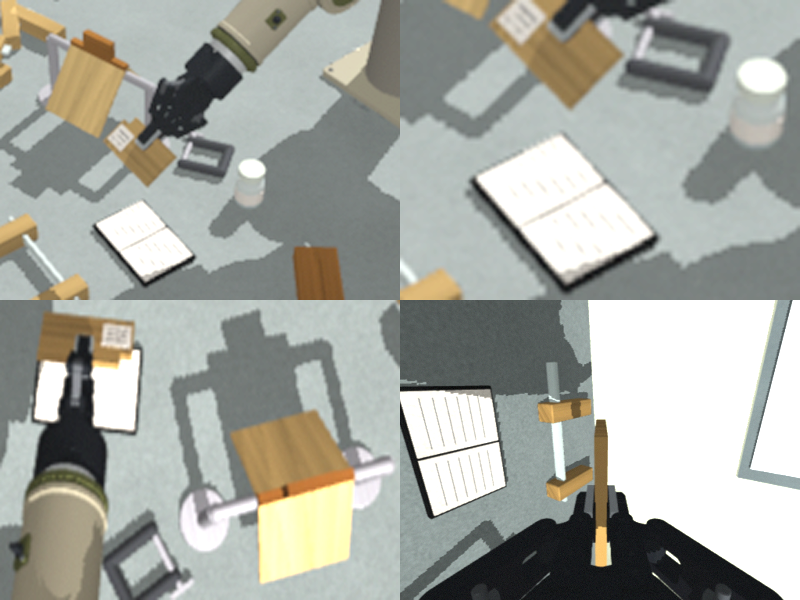

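Label up, with the notched end at the top image's right (-y, the reader's left). The board is above the book and touches nothing. The cover is astride the rail, with its ridge midpoint at about (305,482) and the bar's at about (298,490). Handing in.

```bash
python3 -c "
from bench import *
s=sense();print(s['qd'].round(2),s['finger_gap']);print(hand_in())"
```

```text
[-0.03  0.24  0.14  0.08 -0.06  0.13] 6.538930091496162
the job is handed in; nothing more can be done
None
```

I hung the cover on the rail and let go. The board is now held over the logbook with its label up, and I handed the job in at about 21 s of the 54 s allowed. No verdict is reported at hand-in.

- **Cover:** the last pictures show it astride the rail, upright and close to the middle of the bar, with the fingers well clear.
- **Board:** its centre, taken as the tool point, is about 4 mm from my estimate of the book's centre and about 215 mm above the bench. The label face is 33° from straight up, and the long side is within about 0.5° of the book's. The notched end is at the reader's left.
- **Grip and stillness:** the wrist force was near zero (under 1 N) and joint speeds were at most 0.24°/s. The fingers read 6.5–7 mm on the 8 mm board; they also read about 11 mm on the 12 mm tab, so I took this as normal closing error.
- **Other objects:** the jar and clamps look untouched in the pictures. I did not measure their positions again.
- **Measurements that disagreed:**
  - The first scene and top views put the cover about 10 mm apart; the wrist camera settled it.
  - The rail came out 223–240 mm long against the stated 220 mm, but its middle agreed to about 5 mm.

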